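# Dispense one equipment foot and nudge it onto the round pad

### The arm

A 6-joint arm with a two-finger parallel gripper is mounted at the origin on the work surface. World frame = base frame: x ahead of the robot, y to its left, z up, the work surface at z = 0. Lengths are in m, angles in rad, forces in N, time in s.
With the tool pointing down it reaches from about 0.375 to 0.975 m from the base axis. Payload 3.8 kg.
Tool frame: the origin (TCP) lies at the very end of the fingers, on their centre line; the grasp point (between the pads) lies 19 mm behind it (bot.grip_point_offset is the distance from the TCP to the grasp point, in m); z points along the fingers, x is the direction in which the jaws open and shut, and the axes are right-handed (so a half turn about z gives the same grasp; the last joint's range is limited). The gripper opens to 85 mm and grips with 20 to 120 N. Pads are 22 mm wide; open, the fingers measure 114 mm over their backs; the gripper's body (76 mm by 85 mm) begins 54 mm behind the grasp point. The pads swing forward as they close: fully open they stand 13 mm farther back than shut.
Start: joints at [-1.372, 0.264, 1.604, -0, 1.274, -0.037], TCP at [0.158, -0.656, 0.231] pointing down, gripper open.
Joint ranges: [-2.63, 2.63], [-0.94, 2.18], [0.31, 2.57], [-1.31, 4.45], [0, 2.66], [-2.55, 2.55]. Speed limits (rad/s): [2.57, 2.57, 3.14, 3.14, 3.14, 3.14].

### API

Orientations are given as a rotation vector (axis times angle).
In Python, from workcell import bot, read_camera gives the robot as it stands.
- The arm moves only by the tool arm_command, never from a script. Its argument "rows" is a list of rows, each an object with "delta_rot": the turn, a rotation vector about the tool's x, y, z in rad, a list of three; "xyz": the shift along the tool's x, y, z in m, a list of three; "gripper": the finger opening in m, from 0 to 0.0854. A call has 1 to 12 rows; each row shifts and turns the commanded pose from where the row before left it, along the tool's axes as they then stand; what a row does not reach is not made up. A row lasts 1/10 s, in which the tool goes at most 50 mm and 8.59 degrees, less where a joint would pass 70% of its speed; a pose out of reach is approached as far as the arm can. A call is refused whole if a number of a shift passes 0.05 or a number of a turn 0.15, either way. A call with a gripper value outside its range is refused whole. The fingers move at their own pace and stop on an object; "force" is the grip in N (left out, the last holds). Time passes only in rows, so rows that do not move let the fingers close. It gives the time, the measured TCP pose, the force and the opening at its end, in the units of the state.
- bot.read_state(): the state, without advancing time (a new reading comes with each control period).
- read_camera(name): name is "scene" or "top" or "wrist"; returns a dict with "pixels" (384x512x3 uint8, red, green, blue), "range_z" (384x512 float32, m along the optical axis (not along the pixel's ray), 0 where there is no reading), "intrinsics" (3x3 intrinsics, pixels), "camera_from_world" (4x4, takes a point from world to camera coordinates). Camera axes: x right, y up, looking along -z (the intrinsics and any distortion apply to the point x, -y, -z); pixel columns grow to the right and rows downward; lengths in m; the calibration is good to about 2 mm. The wrist camera is an equidistant fisheye: a pixel r from the principal point sees the ray r / f radians off the axis. A picture is of the moment at which its call begins.
- bot.finish_job(): hands the job in, once; it reports no verdict.
The state is a dict: "time": time; "q": joint angles; "joint_vel": joint speeds; "joint_torque": joint torques, N m; "tool_pos": TCP position; "tcp_rot": TCP orientation; "wrist_force": force on the tool from outside, world axes, zero at the start; "torque": the same for the moment, N m; "width": opening from 0.0 (shut) to 1.0 (fully open).
Only numpy, scipy, OpenCV 4.12 (cv2) and the standard library are available. Lean on these libraries where they do the work, as an engineer would, in place of code of your own. Each camera call takes 0.05 s, during which the arm holds its last target.

### The job

Press the plunger of the feeder all the way down once and let it come back up, so that a single square foot slides out at the front, leaving the other feet in the feeder. Then push that foot along the bench with the fingertips until the whole of it lies on the round pad (not the square one), without picking it up or tipping it over, and leave the spool, jar and screwdriver where they are.

Things in the scene. Friction and masses are not known exactly. Their poses are not given: they have to be found in the camera images.
- feeder: Feeder fixed to the bench. Origin on the bench at the centre of its magazine; x points from magazine to plunger, feet come out along -x. Magazine: open-topped aluminium box, 40 x 42 mm, 50 mm high, slit front, 15 mm high outlet at the bench, three feet stacked inside. Behind it a grey housing, x 20 to 88 mm, 60 mm wide, 40 mm high (4 mm thick flanges to y +-46 mm), plunger at x 52 mm.
- feeder_outlet (a point): Where the dispensed foot comes to lie: point on the bench 40 mm in front of the magazine's centre (feeder x = -40 mm). A full press drives a blade 44 mm forward at bench height, pushing the lowest foot out to here, about 5 mm clear of the magazine and square to it; the blade draws back as the plunger rises and the next foot drops. A second press would eject a second foot.
- plunger (a joint): Plunger travel in m: 0 = up (rest), 0.022 = fully down. Spring returned; it needs about 3 N to start and 7 N at the bottom, more if pressed fast; 0.020 or more counts as fully down.
- plunger_top (a point): Centre of the flat top of the plunger's black round knob (34 mm across, 9 mm thick); 72 mm above the bench when up, 50 mm when down; moves straight down.
- foot1: The foot to be dispensed, lowest of the stack at the start: black square equipment foot, 30 x 30 mm, 12 mm thick, about 25 g, with a small steel disc flush in its top; its origin is the centre of its underside. It lies on the bench throughout.
- foot2: Second foot of the stack: black square equipment foot, 30 x 30 mm, 12 mm thick, about 25 g, with a small steel disc flush in its top; its origin is the centre of its underside. It must stay in the feeder.
- foot3: Third, top foot of the stack: black square equipment foot, 30 x 30 mm, 12 mm thick, about 25 g, with a small steel disc flush in its top; its origin is the centre of its underside. It must stay in the feeder.
- round_pad_center (a point): Centre of the round pad, a grey flat disc of film 120 mm across lying flush on the bench (no edge to catch). It lies to the left or the right of the feeder's outlet.
- square_pad_center (a point): Centre of the square pad, same film, 106 x 106 mm, flush on the bench, on the other side. Not the target.
- spool_center (a point): Centre of a loose grey wire spool standing upright, 54 mm across, 44 mm high. Leave alone.
- jar_center (a point): Centre of a loose pale jar with a white lid, 52 mm across, 65 mm high. Leave alone.
- screwdriver_grip (a point): Middle of the handle of a loose screwdriver, 180 mm long, lying on the bench near the left side. Leave alone.

How it is judged:
By the outcome, as a careful person would: the job done as asked, in the order asked, and still so for the second after the job is handed in, with the robot touching nothing.
It also fails if it takes over 64 s, if anything falls off the work surface, if the arm or the gripper's body presses on something with over 40 N, if the wrist force passes 120 N, or if a joint passes its speed limit or range.

## Working session

There is one attempt and no reset: what is moved stays moved. The work goes in short steps, Python scripts to look and compute and a tool call to move; the robot and the scene stay as the last step left them, time stands still between calls to the robot, and variables do not carry over. Pictures are saved under pics/ and viewed, and the job is handed in when it is done.

Besides the shell and the picture viewer there is one more tool, called after "Emit:" by a JSON object that holds its "method" and its "body", one argument or row to a line. arm_command: Moves the arm, as the interface text tells. Its arguments: {"type":"object","properties":{"rows":{"type":"array","items":{"type":"object","properties":{"delta_rot":{"type":"array","items":{"type":"number"}},"xyz":{"type":"array","items":{"type":"number"}},"gripper":{"type":"number"}}}},"force":{"type":"number"}},"required":["rows"]}

```bash
ls; mkdir -p pics; python3 - <<'E'
from workcell import bot, read_camera
import cv2,numpy as np
for n in ("top","scene"):
    d=read_camera(n); cv2.imwrite(f"pics/{n}0.png",d["pixels"][:,:,::-1]); np.savez(f"{n}0.npz",**d)
    print(n,d["intrinsics"],d["camera_from_world"])
s=bot.read_state(); print(s)
E
```

```text
pics
top [[375.09651245   0.         247.38452412]
 [  0.         375.09651245 191.34887117]
 [  0.           0.           1.        ]] [[ 0.01756428 -0.99980776 -0.00871476  0.06599505]
 [ 0.99826135  0.01704529  0.05642458 -0.59517305]
 [-0.05626519 -0.00969067  0.99836883 -0.87027839]
 [ 0.          0.          0.          1.        ]]
scene [[420.49289758   0.         262.1318679 ]
 [  0.         420.49289758 197.71783705]
 [  0.           0.           1.        ]] [[ 0.26760981  0.96340284 -0.01549049 -0.20016708]
 [-0.66407109  0.19606378  0.72150439  0.33399194]
 [ 0.69813651 -0.18279487  0.69223656 -1.5132377 ]
 [ 0.          0.          0.          1.        ]]
{'time': 0.1, 'q': array([-1.37193380e+00,  2.64713312e-01,  1.60525863e+00,  1.71087831e-05,
        1.27372666e+00, -3.68949303e-02]), 'joint_vel': array([ 0.00122808,  0.00040689, -0.00346106,  0.00168648,  0.00200005,
       -0.00027799]), 'joint_torque': array([ 5.26858930e-04, -5.16708434e+01, -3.68589020e+01, -8.57545331e-06,
        6.31708026e-03,  1.83514567e-05]), 'tool_pos': array([ 0.15753891, -0.65565957,  0.23005118]), 'tcp_rot': array([-2.46619358,  1.94392438,  0.00250295]), 'wrist_force': array([-0.24125412, -0.25791779,  0.51593357]), 'torque': array([ 0.00523262, -0.04546021, -0.01710966]), 'width': 0.9956816431645451}
```

View pics/top0.png

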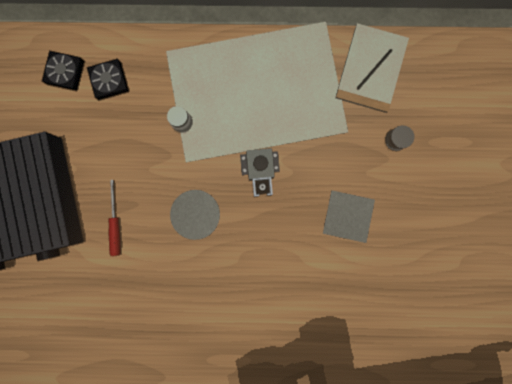

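View pics/scene0.png

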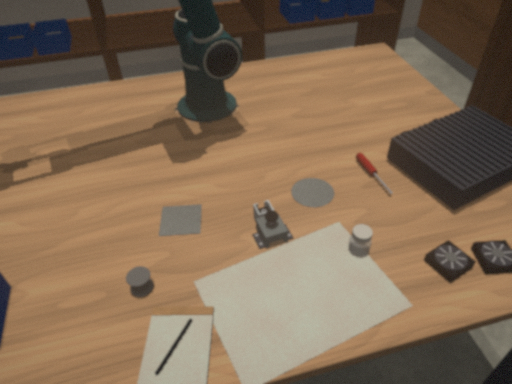

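The top view shows the feeder with its magazine at about (262,187) and knob at (261,163). The round pad is at (195,214) and the square pad at (349,216). The feet come out downward in the image, toward the robot. Next I measure these.

```bash
cat > h.py <<'E'
import numpy as np,cv2
def ray_plane(d,u,v,z):
    K=d["intrinsics"];T=d["camera_from_world"];R=T[:3,:3];t=T[:3,3]
    x=np.array([(u-K[0,2])/K[0,0],(v-K[1,2])/K[1,1],1.0]); c=np.array([x[0],-x[1],-1.0])
    w=R.T@c; o=-R.T@t; return o+w*(z-o[2])/w[2]
def proj(d,p):
    K=d["intrinsics"];T=d["camera_from_world"]; c=T[:3,:3]@np.array(p)+T[:3,3]
    return K[0,0]*c[0]/-c[2]+K[0,2], K[1,1]*-c[1]/-c[2]+K[1,2]
E
python3 - <<'E'
import numpy as np,cv2
from h import *
d=dict(np.load("top0.npz")); im=np.ascontiguousarray(d["pixels"][:,:,::-1])
c=im[135:245,160:390]; cv2.imwrite("pics/crop0.png",cv2.resize(c,None,fx=3.4,fy=3.4,interpolation=cv2.INTER_CUBIC))
c=im[140:205,232:295]; cv2.imwrite("pics/crop1.png",cv2.resize(c,None,fx=9,fy=9,interpolation=cv2.INTER_CUBIC))
hsv=cv2.cvtColor(im,cv2.COLOR_BGR2HSV)
m=((hsv[...,1]<60)).astype(np.uint8)*255
m=cv2.morphologyEx(m,cv2.MORPH_OPEN,np.ones((3,3)))
n,l,s,ce=cv2.connectedComponentsWithStats(m)
for i in range(1,n):
    if s[i,4]>100: print(s[i],ce[i],ray_plane(d,*ce[i],0).round(4))
E
```

```text
[    0     0   512   197 35605] [271.07844404  63.61595282] [0.9102 0.0238 0.    ]
[ 43  53  36  34 949] [61.01369863 69.44257113] [0.8883 0.5415 0.    ]
[ 89  60  37  37 992] [106.79737903  78.16028226] [0.868  0.4274 0.    ]
[391 126  23  22 396] [401.94444444 136.38131313] [ 0.7347 -0.2956  0.    ]
[   0  132   69  130 7340] [ 30.40463215 196.95762943] [0.5723 0.6016 0.    ]
[ 171  190   49   49 1900] [194.56263158 214.25473684] [0.5375 0.2026 0.    ]
[ 324  191   50   51 1907] [348.38280021 216.06345045] [ 0.5397 -0.1666  0.    ]
```

View pics/crop1.png

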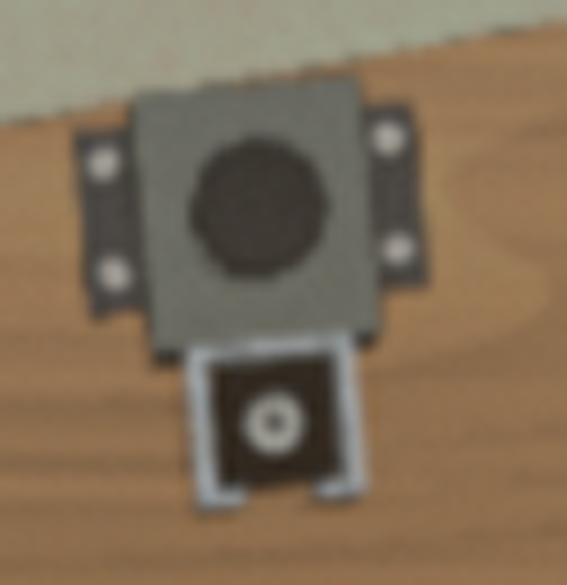

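```bash
python3 - <<'E'
import numpy as np
from h import *
d=dict(np.load("top0.npz"))
f=lambda U,V,z: ray_plane(d,(U+.5)/9-.5+232,(V+.5)/9-.5+140,z)
print("knob",f(259,207,.072)); print("disc",f(274,423,.036))
b=[f(*p,.006) for p in((104,162),(115,273),(389,138),(399,248))]
print(np.array(b),np.mean(b,0))
print("hous top", [f(*p,.04).round(4) for p in((136,92),(360,78),(155,355),(378,335))])
print("mag top", [f(*p,.05).round(4) for p in((187,350),(353,333),(200,510),(367,495))])
y=b[0]+b[1]-b[2]-b[3]; print("yaw", np.arctan2(-y[0],y[1]))
x=b[0]-b[1]+b[2]-b[3]; print("yaw x",np.arctan2(x[1],x[0]))
k=f(259,207,.072)-f(274,423,.036);print(np.arctan2(k[1],k[0]),np.hypot(*k[:2]))
s=dict(np.load("scene0.npz")); print(proj(s,f(259,207,.072)),proj(s,f(274,423,.036)))
im=s["pixels"][185:265,230:330,::-1]; cv2.imwrite("pics/sc.png",cv2.resize(im,None,fx=7,fy=7,interpolation=cv2.INTER_CUBIC))
E
```

```text
knob [0.65558549 0.04804062 0.072     ]
disc [0.60457105 0.04245728 0.036     ]
[[0.67587629 0.08812065 0.006     ]
 [0.64608939 0.08463998 0.006     ]
 [0.68357825 0.01201541 0.006     ]
 [0.6540507  0.00895023 0.006     ]] [0.66489866 0.04843157 0.006     ]
hous top [array([0.6892, 0.0794, 0.04  ]), array([0.6937, 0.0218, 0.04  ]), array([0.6213, 0.0734, 0.04  ]), array([0.6274, 0.0163, 0.04  ])]
mag top [array([0.6218, 0.0652, 0.05  ]), array([0.6268, 0.0232, 0.05  ]), array([0.5812, 0.0612, 0.05  ]), array([0.5857, 0.0191, 0.05  ])]
yaw 0.10282308854394302
yaw x 0.10991372104442787
0.10901240463520584 0.0513190625054623
(np.float64(270.60447414086303), np.float64(214.29569121276964)) (np.float64(262.90232864509295), np.float64(210.7114455824001))
```

View pics/sc.png

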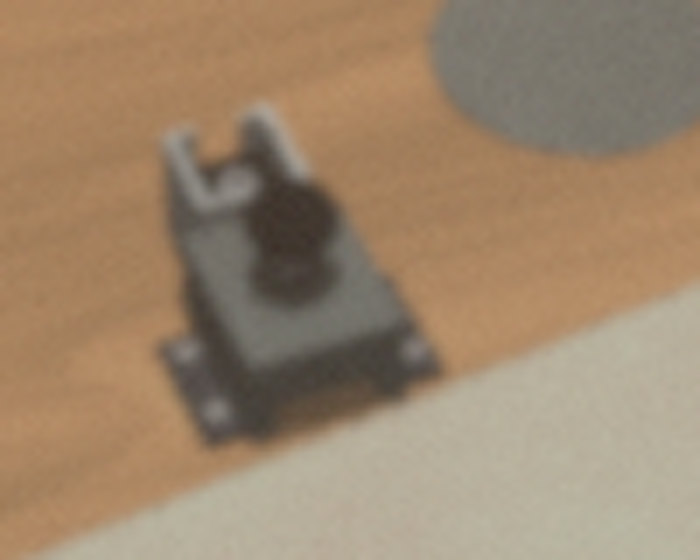

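Feeder yaw is about 0.107 rad, the magazine centre is at (0.604, 0.042), the knob at (0.656, 0.048) and the round pad at (0.5375, 0.2026). I turn the tool so its x lies along feeder x and close the fingers.

Emit:
{"method": "arm_command", "body": {
  "rows": [
    {"delta_rot":[0,0,-0.144],"xyz":[0,0,0],"gripper":0},
    {"delta_rot":[0,0,-0.144],"xyz":[0,0,0],"gripper":0},
    {"delta_rot":[0,0,-0.144],"xyz":[0,0,0],"gripper":0},
    {"delta_rot":[0,0,-0.144],"xyz":[0,0,0],"gripper":0},
    {"delta_rot":[0,0,-0.144],"xyz":[0,0,0],"gripper":0},
    {"delta_rot":[0,0,-0.144],"xyz":[0,0,0],"gripper":0},
    {"delta_rot":[0,0,-0.144],"xyz":[0,0,0],"gripper":0},
    {"delta_rot":[0,0,-0.144],"xyz":[0,0,0],"gripper":0},
    {"delta_rot":[0,0,-0.144],"xyz":[0,0,0],"gripper":0},
    {"delta_rot":[0,0,-0.144],"xyz":[0,0,0],"gripper":0}
  ]
}}

```text
time: 1.1
tool_pos: [0.1576, -0.6559, 0.2305]
tcp_rot: [-3.135, -0.174, 0.0]
wrist_force: [1.4, -0.5, 0.6]
width: 0.002
```

```bash
cat > g.py <<'E'
import sys,numpy as np
from workcell import bot
from scipy.spatial.transform import Rotation as Ro
def go(p,yaw=0.107):
    s=bot.read_state(); R=Ro.from_rotvec(s["tcp_rot"]).as_matrix()
    x=R[:,0]; e=R.T@(np.array(p)-s["tool_pos"])
    des=np.c_[[np.cos(yaw),np.sin(yaw),0],[np.sin(yaw),-np.cos(yaw),0],[0,0,-1]]
    print("t",round(s["time"],2),"pos",s["tool_pos"].round(4),"yaw",np.arctan2(x[1],x[0]).round(4),"F",s["wrist_force"].round(2),"w",round(s["width"],3),"q",s["q"].round(2))
    print("tool shift",e.round(4),"rot",Ro.from_matrix(R.T@des).as_rotvec().round(4))
if __name__=="__main__": go([float(a) for a in sys.argv[1:4]])
E
python3 g.py 0.656 0.048 0.15
```

```text
t 1.1 pos [ 0.1576 -0.6559  0.2305] yaw 0.1109 F [ 1.44 -0.55  0.65] w 0.002 q [-1.37  0.26  1.6  -0.    1.27 -1.48]
tool shift [ 0.5733 -0.6443  0.0813] rot [-0.0014  0.0001  0.0039]
```

Emit:
{"method": "arm_command", "body": {
  "rows": [
    {"xyz":[0.0239,-0.0268,0]},
    {"xyz":[0.0239,-0.0268,0]},
    {"xyz":[0.0239,-0.0268,0]},
    {"xyz":[0.0239,-0.0268,0]},
    {"xyz":[0.0239,-0.0268,0]},
    {"xyz":[0.0239,-0.0268,0]},
    {"xyz":[0.0239,-0.0268,0]},
    {"xyz":[0.0239,-0.0268,0]},
    {"xyz":[0.0239,-0.0268,0]},
    {"xyz":[0.0239,-0.0268,0]},
    {"xyz":[0.0239,-0.0268,0]},
    {"xyz":[0.0239,-0.0268,0]}
  ]
}}

```text
invalid input
```

Emit:
{"method": "arm_command", "body": {
  "rows": [
    {"xyz":[0.0239,-0.0268,0]},
    {"xyz":[0.0239,-0.0268,0]},
    {"xyz":[0.0239,-0.0268,0]},
    {"xyz":[0.0239,-0.0268,0]},
    {"xyz":[0.0239,-0.0268,0]},
    {"xyz":[0.0239,-0.0268,0]},
    {"xyz":[0.0239,-0.0268,0]},
    {"xyz":[0.0239,-0.0268,0]},
    {"xyz":[0.0239,-0.0268,0]},
    {"xyz":[0.0239,-0.0268,0]},
    {"xyz":[0.0239,-0.0268,0]},
    {"xyz":[0.0239,-0.0268,0]}
  ]
}}

```text
invalid input
```

Emit:
{"method": "arm_command", "body": {
  "rows": [
    {"xyz":[0,0,0.02]},
    {"xyz":[0,0,0.03]},
    {"xyz":[0,0,0.03]},
    {"xyz":[0,0,0.02]},
    {"xyz":[0,0,0.02]},
    {"xyz":[0,0,0]}
  ]
}}

```text
invalid input
```

```bash
python3 g.py 0.656 0.048 0.08; python3 - <<'E'
from workcell import read_camera
import cv2
d=read_camera("scene"); cv2.imwrite("pics/sc2.png",cv2.resize(d["pixels"][120:270,180:360,::-1],None,fx=4,fy=4,interpolation=cv2.INTER_CUBIC))
E
```

```text
t 1.1 pos [ 0.1576 -0.6559  0.2305] yaw 0.1109 F [ 1.44 -0.55  0.65] w 0.002 q [-1.37  0.26  1.6  -0.    1.27 -1.48]
tool shift [ 0.5733 -0.6442  0.1513] rot [-0.0014  0.0001  0.0039]
```

View pics/sc2.png

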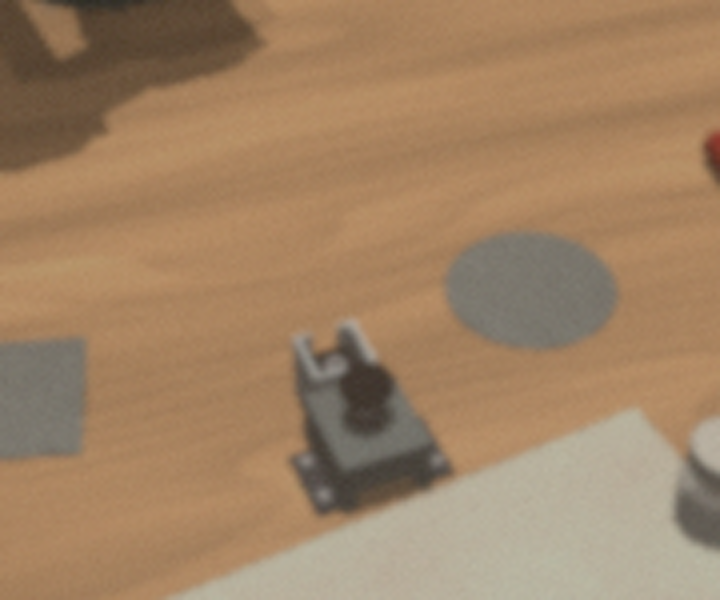

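The calls were refused: each row needs all three fields. The arm has not moved.

Emit:
{"method": "arm_command", "body": {
  "rows": [
    {"delta_rot":[0,0,0.004],"xyz":[0.0239,-0.0268,0],"gripper":0},
    {"delta_rot":[0,0,0],"xyz":[0.0239,-0.0268,0],"gripper":0},
    {"delta_rot":[0,0,0],"xyz":[0.0239,-0.0268,0],"gripper":0},
    {"delta_rot":[0,0,0],"xyz":[0.0239,-0.0268,0],"gripper":0},
    {"delta_rot":[0,0,0],"xyz":[0.0239,-0.0268,0],"gripper":0},
    {"delta_rot":[0,0,0],"xyz":[0.0239,-0.0268,0],"gripper":0},
    {"delta_rot":[0,0,0],"xyz":[0.0239,-0.0268,0],"gripper":0},
    {"delta_rot":[0,0,0],"xyz":[0.0239,-0.0268,0],"gripper":0},
    {"delta_rot":[0,0,0],"xyz":[0.0239,-0.0268,0],"gripper":0},
    {"delta_rot":[0,0,0],"xyz":[0.0239,-0.0268,0],"gripper":0},
    {"delta_rot":[0,0,0],"xyz":[0.0239,-0.0268,0],"gripper":0},
    {"delta_rot":[0,0,0],"xyz":[0.0239,-0.0268,0],"gripper":0}
  ]
}}

```text
time: 2.35
tool_pos: [0.4109, -0.3059, 0.231]
tcp_rot: [-3.138, -0.154, 0.0]
wrist_force: [0.1, -0.5, -0.5]
width: -0.002
```

Emit:
{"method": "arm_command", "body": {
  "rows": [
    {"delta_rot":[0,0,0],"xyz":[0.0239,-0.0268,0],"gripper":0},
    {"delta_rot":[0,0,0],"xyz":[0.0239,-0.0268,0],"gripper":0},
    {"delta_rot":[0,0,0],"xyz":[0.0239,-0.0268,0],"gripper":0},
    {"delta_rot":[0,0,0],"xyz":[0.0239,-0.0268,0],"gripper":0},
    {"delta_rot":[0,0,0],"xyz":[0.0239,-0.0268,0],"gripper":0},
    {"delta_rot":[0,0,0],"xyz":[0.0239,-0.0268,0],"gripper":0},
    {"delta_rot":[0,0,0],"xyz":[0.0239,-0.0268,0],"gripper":0},
    {"delta_rot":[0,0,0],"xyz":[0.0239,-0.0268,0],"gripper":0},
    {"delta_rot":[0,0,0],"xyz":[0.0239,-0.0268,0],"gripper":0},
    {"delta_rot":[0,0,0],"xyz":[0.0239,-0.0268,0],"gripper":0},
    {"delta_rot":[0,0,0],"xyz":[0.0239,-0.0268,0],"gripper":0},
    {"delta_rot":[0,0,0],"xyz":[0.0239,-0.0268,0],"gripper":0}
  ]
}}

```text
time: 3.55
tool_pos: [0.6638, 0.0428, 0.2307]
tcp_rot: [3.138, 0.154, -0.001]
wrist_force: [0.4, 0.5, -0.1]
width: 0.003
```

```bash
python3 g.py 0.656 0.048 0.08
```

```text
t 3.55 pos [0.6638 0.0428 0.2307] yaw 0.0984 F [ 0.44  0.53 -0.11] w 0.003 q [ 0.03  0.25  1.63 -0.    1.27 -0.07]
tool shift [-0.0072 -0.0059  0.1507] rot [ 0.0001  0.0008 -0.0086]
```

Emit:
{"method": "arm_command", "body": {
  "rows": [
    {"delta_rot":[0,0,-0.008],"xyz":[-0.0072,-0.0059,0.02],"gripper":0},
    {"delta_rot":[0,0,0],"xyz":[0,0,0.04],"gripper":0},
    {"delta_rot":[0,0,0],"xyz":[0,0,0.04],"gripper":0},
    {"delta_rot":[0,0,0],"xyz":[0,0,0.03],"gripper":0},
    {"delta_rot":[0,0,0],"xyz":[0,0,0.015],"gripper":0},
    {"delta_rot":[0,0,0],"xyz":[0,0,0],"gripper":0},
    {"delta_rot":[0,0,0],"xyz":[0,0,0],"gripper":0}
  ]
}}

```text
time: 4.25
tool_pos: [0.6565, 0.0466, 0.0873]
tcp_rot: [3.137, 0.17, 0.002]
wrist_force: [0.2, 0.3, -0.1]
width: -0.001
```

```bash
python3 g.py 0.656 0.048 0.05; python3 - <<'E'
from workcell import read_camera
import cv2
d=read_camera("scene"); cv2.imwrite("pics/sc3.png",cv2.resize(d["pixels"][120:270,180:360,::-1],None,fx=4,fy=4,interpolation=cv2.INTER_CUBIC))
E
```

```text
t 4.25 pos [0.6565 0.0466 0.0873] yaw 0.1081 F [ 0.19  0.3  -0.13] w -0.001 q [ 0.03  0.35  1.77 -0.    1.02 -0.08]
tool shift [-0.0004 -0.0014  0.0373] rot [ 0.0001 -0.0012  0.0011]
```

View pics/sc3.png

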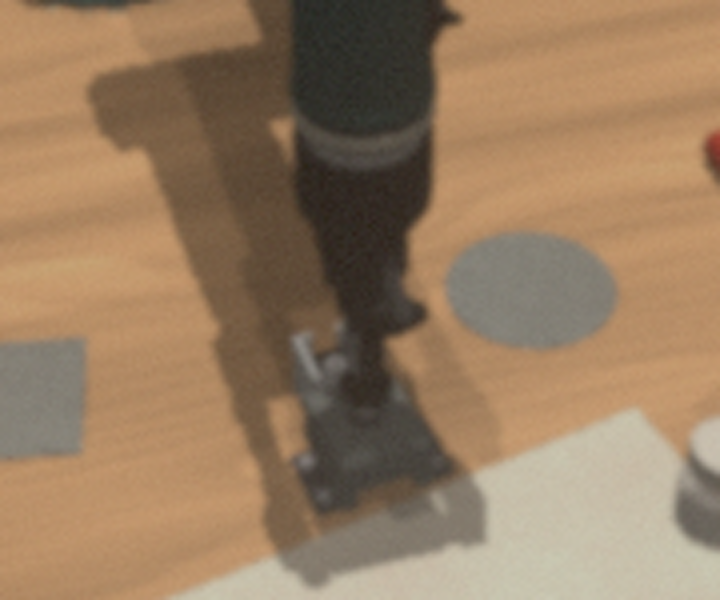

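The fingers are over the knob, at about (365,380) in the crop. Now I press slowly.

Emit:
{"method": "arm_command", "body": {
  "rows": [
    {"delta_rot":[0,0,0],"xyz":[0,-0.001,0.008],"gripper":0},
    {"delta_rot":[0,0,0],"xyz":[0,0,0.005],"gripper":0},
    {"delta_rot":[0,0,0],"xyz":[0,0,0.003],"gripper":0},
    {"delta_rot":[0,0,0],"xyz":[0,0,0.003],"gripper":0},
    {"delta_rot":[0,0,0],"xyz":[0,0,0.003],"gripper":0},
    {"delta_rot":[0,0,0],"xyz":[0,0,0.003],"gripper":0},
    {"delta_rot":[0,0,0],"xyz":[0,0,0.003],"gripper":0},
    {"delta_rot":[0,0,0],"xyz":[0,0,0.003],"gripper":0},
    {"delta_rot":[0,0,0],"xyz":[0,0,0.003],"gripper":0},
    {"delta_rot":[0,0,0],"xyz":[0,0,0.002],"gripper":0},
    {"delta_rot":[0,0,0],"xyz":[0,0,0],"gripper":0}
  ]
}}

```text
time: 5.4
tool_pos: [0.656, 0.0477, 0.0515]
tcp_rot: [-3.137, -0.171, -0.002]
wrist_force: [-1.4, -0.1, 5.7]
width: 0.002
```

```bash
python3 g.py 0.656 0.048 0.05
```

```text
t 5.4 pos [0.656  0.0477 0.0515] yaw 0.109 F [-1.44 -0.08  5.73] w 0.002 q [ 0.03  0.39  1.79  0.    0.96 -0.07]
tool shift [ 0.     -0.0003  0.0015] rot [-0.    -0.001  0.002]
```

Emit:
{"method": "arm_command", "body": {
  "rows": [
    {"delta_rot":[0,0,0],"xyz":[0,0,0.001],"gripper":0},
    {"delta_rot":[0,0,0],"xyz":[0,0,0.001],"gripper":0},
    {"delta_rot":[0,0,0],"xyz":[0,0,0],"gripper":0}
  ]
}}

```text
time: 5.7
tool_pos: [0.656, 0.0477, 0.05]
tcp_rot: [-3.137, -0.171, -0.001]
wrist_force: [-3.7, -0.2, 8.6]
width: -0.002
```

Emit:
{"method": "arm_command", "body": {
  "rows": [
    {"delta_rot":[0,0,0],"xyz":[0,0,0.001],"gripper":0},
    {"delta_rot":[0,0,0],"xyz":[0,0,0],"gripper":0},
    {"delta_rot":[0,0,0],"xyz":[0,0,0],"gripper":0}
  ]
}}

```text
time: 6.0
tool_pos: [0.6561, 0.0477, 0.05]
tcp_rot: [3.137, 0.171, 0.002]
wrist_force: [-4.5, -0.4, 13.8]
width: 0.001
```

It stops hard at z = 0.050, so the plunger is fully down. I lift off slowly and then move clear to the right.

Emit:
{"method": "arm_command", "body": {
  "rows": [
    {"delta_rot":[0,0,0],"xyz":[0,0,-0.005],"gripper":0},
    {"delta_rot":[0,0,0],"xyz":[0,0,-0.005],"gripper":0},
    {"delta_rot":[0,0,0],"xyz":[0,0,-0.005],"gripper":0},
    {"delta_rot":[0,0,0],"xyz":[0,0,-0.006],"gripper":0},
    {"delta_rot":[0,0,0],"xyz":[0,0,-0.01],"gripper":0},
    {"delta_rot":[0,0,0],"xyz":[0,0,-0.02],"gripper":0},
    {"delta_rot":[0,0,0],"xyz":[0,0.03,-0.01],"gripper":0},
    {"delta_rot":[0,0,0],"xyz":[0,0.04,0],"gripper":0},
    {"delta_rot":[0,0,0],"xyz":[-0.03,0.03,0],"gripper":0},
    {"delta_rot":[0,0,0],"xyz":[-0.03,0,0],"gripper":0},
    {"delta_rot":[0,0,0],"xyz":[-0.03,0,0],"gripper":0},
    {"delta_rot":[0,0,0],"xyz":[0,0,0],"gripper":0}
  ]
}}

```text
time: 7.2
tool_pos: [0.5722, -0.062, 0.1071]
tcp_rot: [-3.136, -0.169, 0.009]
wrist_force: [0.1, 0.3, 0.3]
width: 0.003
```

```bash
python3 g.py 0.56 0 0.08; python3 - <<'E'
from workcell import read_camera
import cv2,numpy as np
d=read_camera("top"); np.savez("top1.npz",**d)
cv2.imwrite("pics/t1.png",cv2.resize(d["pixels"][140:240,180:300,::-1],None,fx=6,fy=6,interpolation=cv2.INTER_CUBIC))
d=read_camera("scene"); cv2.imwrite("pics/sc4.png",cv2.resize(d["pixels"][120:270,180:360,::-1],None,fx=4,fy=4,interpolation=cv2.INTER_CUBIC))
E
```

```text
t 7.2 pos [ 0.5722 -0.062   0.1071] yaw 0.1075 F [0.09 0.31 0.35] w 0.003 q [-0.15  0.19  1.94 -0.    1.02 -0.26]
tool shift [-0.0053 -0.0629  0.0272] rot [-0.0012  0.0054  0.0005]
```

View pics/t1.png

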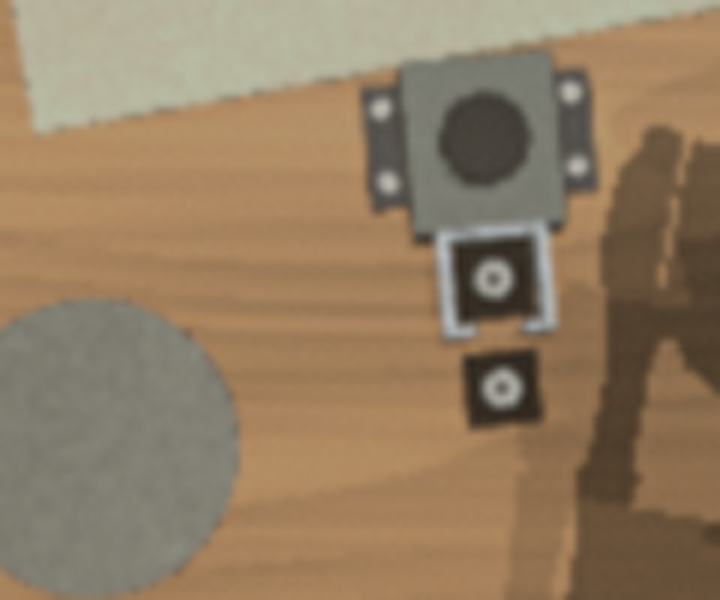

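View pics/sc4.png

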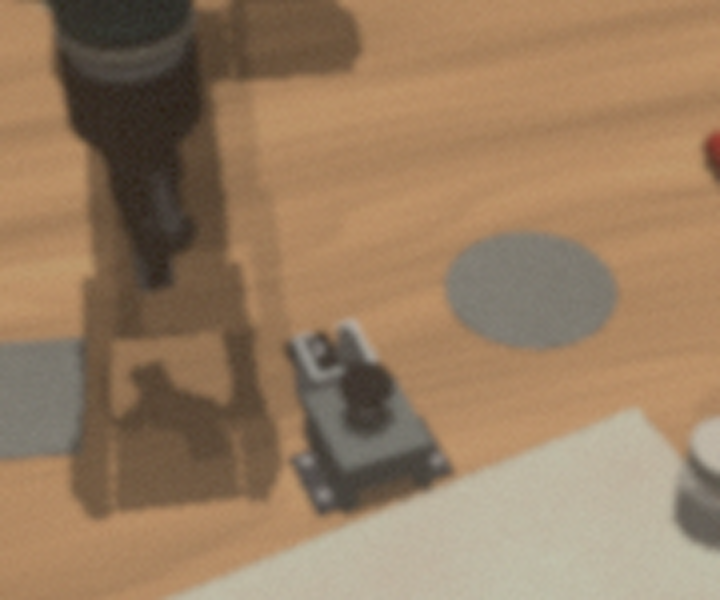

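One foot is out: its disc is at (502,387) in the top crop. The plunger is up again and the magazine still holds feet.

```bash
python3 - <<'E'
import numpy as np
from h import *
d=dict(np.load("top1.npz"))
f=lambda U,V,z: ray_plane(d,(U+.5)/6-.5+180,(V+.5)/6-.5+140,z)
p=f(502,387,.012);print(p)
c=np.array([f(*q,.012) for q in((464,355),(536,349),(542,418),(470,427))]);print(c)
y=c[0]-c[1]+c[3]-c[2];print(np.arctan2(-y[0],y[1]))
P=np.array([.5375,.2026]);a=.107
R=np.array([[np.cos(a),-np.sin(a)],[np.sin(a),np.cos(a)]]);print("pad in feeder axes from foot",R.T@(P-p[:2]))
# start point: 11mm finger half + 15 + 15 gap, -2.5mm x
st=p[:2]+R@np.array([-2,-45]);print(st)
E
python3 g.py 0.567 -0.008 0.05
```

```text
[0.56459717 0.03815178 0.012     ]
[[0.57700309 0.05338571 0.012     ]
 [0.57987132 0.02492354 0.012     ]
 [0.55262339 0.02216229 0.012     ]
 [0.54857243 0.05055535 0.012     ]]
0.12110280915786313
pad in feeder axes from foot [-0.0093798  0.1664016]
[  3.38185269 -44.91808329]
t 7.3 pos [ 0.5767 -0.0617  0.1085] yaw 0.1084 F [ 0.43 -0.22 -0.51] w 0.0 q [-0.15  0.19  1.93  0.    1.02 -0.26]
tool shift [-0.0038 -0.0544  0.0585] rot [ 0.     -0.0004  0.0014]
```

Emit:
{"method": "arm_command", "body": {
  "rows": [
    {"delta_rot":[0,0,0],"xyz":[-0.004,-0.02,0.02],"gripper":0},
    {"delta_rot":[0,0,0],"xyz":[0,-0.02,0.03],"gripper":0},
    {"delta_rot":[0,0,0],"xyz":[0,-0.01,0.03],"gripper":0},
    {"delta_rot":[0,0,0],"xyz":[0,0,0.015],"gripper":0},
    {"delta_rot":[0,0,0],"xyz":[0,0,0.006],"gripper":0},
    {"delta_rot":[0,0,0],"xyz":[0,0,0],"gripper":0}
  ]
}}

```text
time: 7.9
tool_pos: [0.568, -0.0126, 0.0069]
tcp_rot: [3.137, 0.171, -0.001]
wrist_force: [1.0, -0.3, 0.2]
width: -0.002
```

```bash
python3 g.py 0.567 -0.008 0.006
```

```text
t 7.9 pos [ 0.568  -0.0126  0.0069] yaw 0.1091 F [ 0.98 -0.34  0.21] w -0.002 q [-0.07  0.3   2.01 -0.    0.82 -0.17]
tool shift [-0.0005 -0.0046  0.0009] rot [0.0001 0.0007 0.0021]
```

Emit:
{"method": "arm_command", "body": {
  "rows": [
    {"delta_rot":[0,0,0.002],"xyz":[0,-0.01,0.001],"gripper":0},
    {"delta_rot":[0,0,0],"xyz":[0,-0.006,0],"gripper":0},
    {"delta_rot":[0,0,0],"xyz":[0,-0.003,0],"gripper":0},
    {"delta_rot":[0,0,0],"xyz":[0,-0.003,0],"gripper":0},
    {"delta_rot":[0,0,0],"xyz":[0,-0.003,0],"gripper":0},
    {"delta_rot":[0,0,0],"xyz":[0,-0.004,0],"gripper":0},
    {"delta_rot":[0,0,0],"xyz":[0,-0.005,0],"gripper":0},
    {"delta_rot":[0,0,0],"xyz":[0,-0.005,0],"gripper":0},
    {"delta_rot":[0,0,0],"xyz":[0,-0.005,0],"gripper":0},
    {"delta_rot":[0,0,0],"xyz":[0,-0.005,0],"gripper":0},
    {"delta_rot":[0,0,0],"xyz":[0,-0.004,0],"gripper":0},
    {"delta_rot":[0,0,0],"xyz":[0,0,0],"gripper":0}
  ]
}}

```text
time: 9.1
tool_pos: [0.5621, 0.0405, 0.0065]
tcp_rot: [3.137, 0.169, 0.001]
wrist_force: [0.8, -2.1, 1.6]
width: -0.005
```

```bash
python3 g.py 0.567 -0.008 0.006; python3 - <<'E'
from workcell import read_camera
import cv2,numpy as np
d=read_camera("scene"); cv2.imwrite("pics/sc5.png",cv2.resize(d["pixels"][120:270,180:360,::-1],None,fx=4,fy=4,interpolation=cv2.INTER_CUBIC))
d=read_camera("top"); cv2.imwrite("pics/t2.png",cv2.resize(d["pixels"][140:240,180:300,::-1],None,fx=6,fy=6,interpolation=cv2.INTER_CUBIC))
E
```

```text
t 9.1 pos [0.5621 0.0405 0.0065] yaw 0.1076 F [ 0.82 -2.05  1.55] w -0.005 q [ 0.03  0.3   2.02 -0.    0.82 -0.08]
tool shift [-0.0003  0.0488  0.0005] rot [ 0.0005 -0.0007  0.0006]
```

View pics/sc5.png

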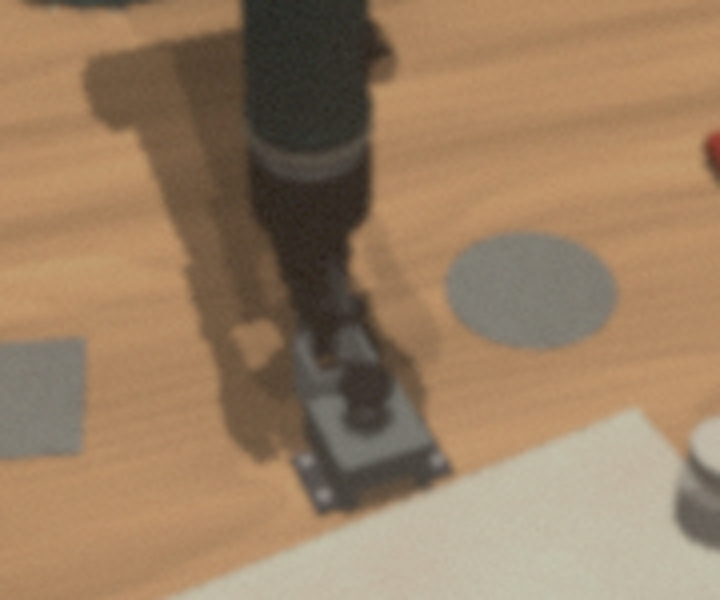

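View pics/t2.png

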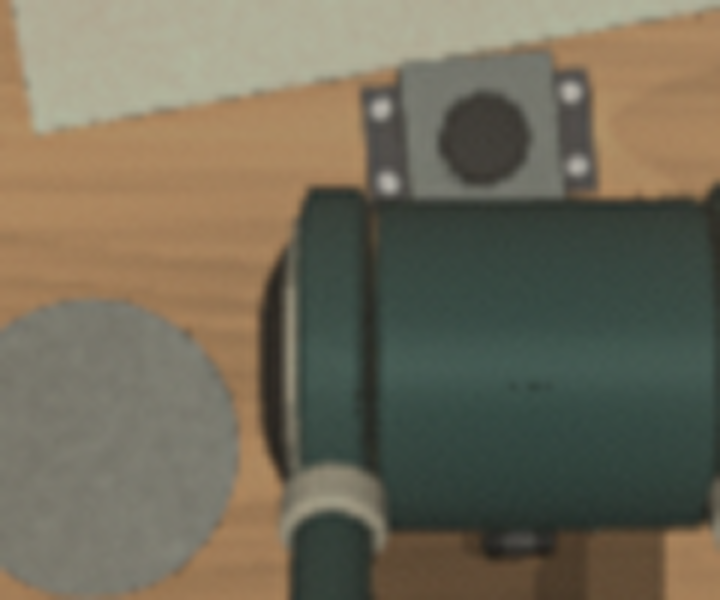

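Both outside views are blocked by the arm, so I use the wrist camera.

```bash
python3 - <<'E'
from workcell import read_camera
import cv2,numpy as np
d=read_camera("wrist"); np.savez("w.npz",**d); cv2.imwrite("pics/w1.png",d["pixels"][:,:,::-1])
E
```

```text
(no output)
```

View pics/w1.png

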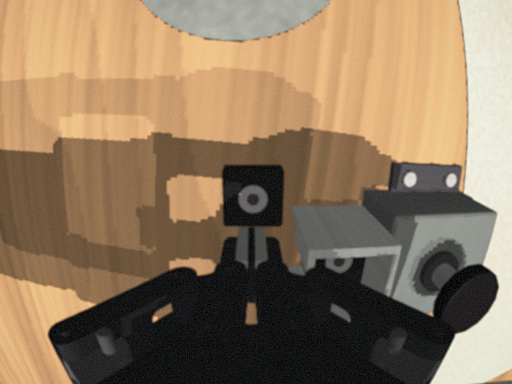

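The wrist view shows the foot at (252,198), flush and centred against the fingers, with the round pad straight ahead at the top of the picture. I measure what is left to push.

```bash
cat >> h.py <<'E'
def fish(d,u,v,z):
    K=d["intrinsics"];T=d["camera_from_world"];R=T[:3,:3];t=T[:3,3]
    a=(u-K[0,2])/K[0,0];b=(v-K[1,2])/K[1,1];th=np.hypot(a,b)
    c=np.array([np.sin(th)*a/th,-np.sin(th)*b/th,-np.cos(th)])
    w=R.T@c;o=-R.T@t;return o+w*(z-o[2])/w[2]
E
python3 - <<'E'
import numpy as np
from h import *
d=dict(np.load("w.npz")); p=fish(d,252,198,.012);print(p)
a=.107;R=np.array([[np.cos(a),-np.sin(a)],[np.sin(a),np.cos(a)]])
print(R.T@(np.array([.5375,.2026])-p[:2]), R.T@(p[:2]-np.array([.5621,.0405])))
E
```

```text
[0.56021399 0.06674196 0.012     ]
[-0.008075    0.13750683] [0.00092732 0.0262933 ]
```

Emit:
{"method": "arm_command", "body": {
  "rows": [
    {"delta_rot":[0,0,0],"xyz":[0,-0.004,0],"gripper":0},
    {"delta_rot":[0,0,0],"xyz":[-0.0003,-0.005,0],"gripper":0},
    {"delta_rot":[0,0,0],"xyz":[-0.0003,-0.006,0],"gripper":0},
    {"delta_rot":[0,0,0],"xyz":[-0.0003,-0.006,0],"gripper":0},
    {"delta_rot":[0,0,0],"xyz":[-0.0003,-0.006,0],"gripper":0},
    {"delta_rot":[0,0,0],"xyz":[-0.0003,-0.006,0],"gripper":0},
    {"delta_rot":[0,0,0],"xyz":[-0.0003,-0.006,0],"gripper":0},
    {"delta_rot":[0,0,0],"xyz":[-0.0003,-0.006,0],"gripper":0},
    {"delta_rot":[0,0,0],"xyz":[-0.0003,-0.006,0],"gripper":0},
    {"delta_rot":[0,0,0],"xyz":[-0.0003,-0.006,0],"gripper":0},
    {"delta_rot":[0,0,0],"xyz":[-0.0003,-0.006,0],"gripper":0},
    {"delta_rot":[0,0,0],"xyz":[-0.0003,-0.005,0],"gripper":0}
  ]
}}

```text
time: 10.45
tool_pos: [0.5512, 0.1083, 0.0062]
tcp_rot: [-3.137, -0.168, 0.0]
wrist_force: [-0.3, 0.5, 0.3]
width: 0.002
```

Emit:
{"method": "arm_command", "body": {
  "rows": [
    {"delta_rot":[0,0,0],"xyz":[-0.0003,-0.005,0],"gripper":0},
    {"delta_rot":[0,0,0],"xyz":[-0.0003,-0.006,0],"gripper":0},
    {"delta_rot":[0,0,0],"xyz":[-0.0003,-0.006,0],"gripper":0},
    {"delta_rot":[0,0,0],"xyz":[-0.0003,-0.006,0],"gripper":0},
    {"delta_rot":[0,0,0],"xyz":[-0.0003,-0.006,0],"gripper":0},
    {"delta_rot":[0,0,0],"xyz":[-0.0003,-0.006,0],"gripper":0},
    {"delta_rot":[0,0,0],"xyz":[-0.0003,-0.006,0],"gripper":0},
    {"delta_rot":[0,0,0],"xyz":[-0.0003,-0.005,0],"gripper":0},
    {"delta_rot":[0,0,0],"xyz":[0,-0.004,0],"gripper":0},
    {"delta_rot":[0,0,0],"xyz":[0,-0.003,0],"gripper":0},
    {"delta_rot":[0,0,0],"xyz":[0,-0.002,0],"gripper":0},
    {"delta_rot":[0,0,0],"xyz":[0,0,0],"gripper":0}
  ]
}}

```text
time: 11.65
tool_pos: [0.543, 0.1623, 0.0063]
tcp_rot: [-3.137, -0.168, 0.0]
wrist_force: [-0.0, 1.1, 0.3]
width: -0.002
```

```bash
python3 g.py 0.5375 0.177 0.006; python3 - <<'E'
from workcell import read_camera
import cv2,numpy as np
d=read_camera("wrist"); np.savez("w.npz",**d); cv2.imwrite("pics/w2.png",d["pixels"][:,:,::-1])
E
```

```text
t 11.65 pos [0.543  0.1623 0.0063] yaw 0.1072 F [-0.01  1.06  0.3 ] w -0.002 q [0.25 0.3  2.02 0.   0.82 0.14]
tool shift [-0.0039 -0.0152  0.0003] rot [-0.0001  0.      0.0002]
```

View pics/w2.png

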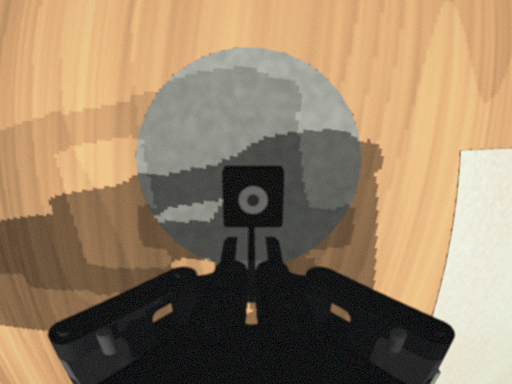

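The foot, at (253,199), is already on the pad but about 14 mm short of its centre. I push a little farther and then back off and lift.

Emit:
{"method": "arm_command", "body": {
  "rows": [
    {"delta_rot":[0,0,0],"xyz":[0,-0.003,0],"gripper":0},
    {"delta_rot":[0,0,0],"xyz":[0,-0.004,0],"gripper":0},
    {"delta_rot":[0,0,0],"xyz":[0,-0.004,0],"gripper":0},
    {"delta_rot":[0,0,0],"xyz":[0,-0.003,0],"gripper":0},
    {"delta_rot":[0,0,0],"xyz":[0,0,0],"gripper":0},
    {"delta_rot":[0,0,0],"xyz":[0,0.004,0],"gripper":0},
    {"delta_rot":[0,0,0],"xyz":[0,0.01,0],"gripper":0},
    {"delta_rot":[0,0,0],"xyz":[0,0.01,-0.01],"gripper":0},
    {"delta_rot":[0,0,0],"xyz":[0,0,-0.04],"gripper":0},
    {"delta_rot":[0,0,0],"xyz":[-0.03,0,-0.04],"gripper":0},
    {"delta_rot":[0,0,0],"xyz":[-0.03,0.03,-0.04],"gripper":0},
    {"delta_rot":[0,0,0],"xyz":[0,0.05,-0.02],"gripper":0}
  ]
}}

```text
time: 12.9
tool_pos: [0.4952, 0.0747, 0.1527]
tcp_rot: [-3.136, -0.173, -0.005]
wrist_force: [2.3, 0.4, 0.2]
width: 0.002
```

Emit:
{"method": "arm_command", "body": {
  "rows": [
    {"delta_rot":[0,0,0],"xyz":[0,0.05,0],"gripper":0},
    {"delta_rot":[0,0,0],"xyz":[0,0.05,0],"gripper":0},
    {"delta_rot":[0,0,0],"xyz":[0,0.05,0],"gripper":0},
    {"delta_rot":[0,0,0],"xyz":[0,0.05,0],"gripper":0},
    {"delta_rot":[0,0,0],"xyz":[0,0.03,0],"gripper":0},
    {"delta_rot":[0,0,0],"xyz":[0,0,0],"gripper":0},
    {"delta_rot":[0,0,0],"xyz":[0,0,0],"gripper":0}
  ]
}}

```text
time: 13.6
tool_pos: [0.5205, -0.1554, 0.1496]
tcp_rot: [-3.137, -0.163, -0.0]
wrist_force: [0.1, 0.1, -0.2]
width: 0.001
```

```bash
python3 g.py 0.5375 0.177 0.006; python3 - <<'E'
from workcell import read_camera
import cv2,numpy as np
from h import *
d=read_camera("top"); np.savez("top3.npz",**d); cv2.imwrite("pics/t3.png",cv2.resize(d["pixels"][140:240,165:295,::-1],None,fx=6,fy=6,interpolation=cv2.INTER_CUBIC))
cv2.imwrite("pics/t3f.png",d["pixels"][:,:,::-1])
a=np.load("top0.npz")["pixels"].astype(int)
g=d["pixels"][190:240,171:220].max(2)<60
v,u=np.nonzero(g); print(len(u)); c=ray_plane(d,u.mean()+171,v.mean()+190,.006); print(c, np.hypot(*(c[:2]-[.5375,.2026])))
E
```

```text
t 13.6 pos [ 0.5205 -0.1554  0.1496] yaw 0.1041 F [ 0.14  0.05 -0.22] w 0.001 q [-0.34  0.08  1.97  0.    1.09 -0.44]
tool shift [ 0.0514 -0.3288  0.1437] rot [-0.0003 -0.0002 -0.0029]
60
[0.54098109 0.20150704 0.006     ] 0.0036486351870809283
```

View pics/t3.png

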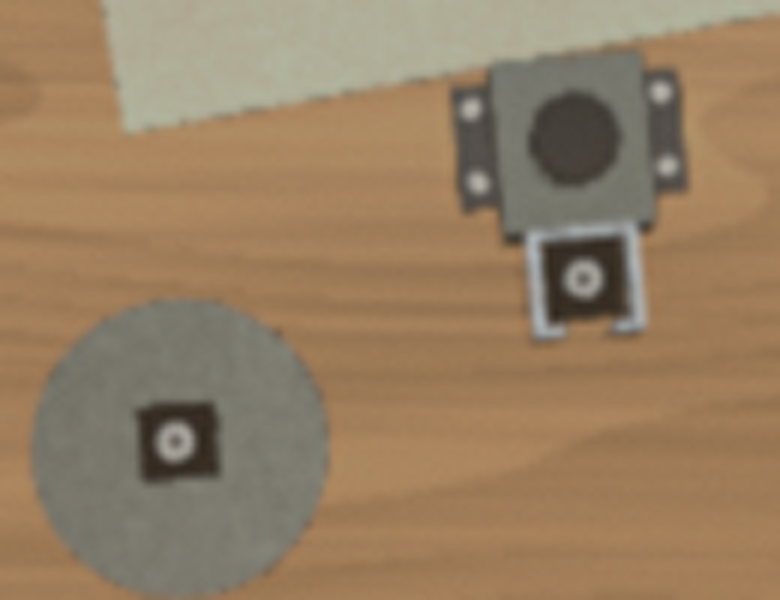

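View pics/t3f.png

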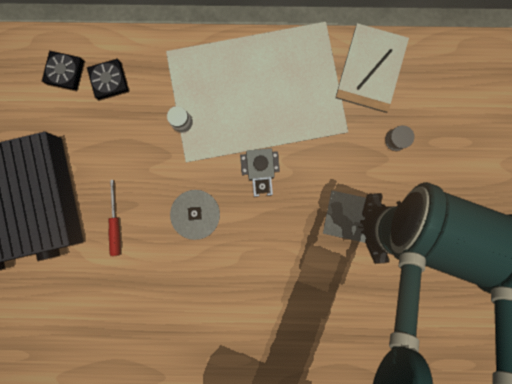

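The foot, at (175,441) in the crop, sits disc-up near the centre of the round pad. The plunger is up, and the jar, spool and screwdriver are where they were. Handing in.

```bash
python3 -c "
from workcell import bot
print(bot.finish_job())"
```

```text
the job is handed in; nothing more can be done
None
```

The job is done and handed in. I pressed the plunger once to its hard stop, with the fingertips at z = 0.050 m and about 14 N, and let it come back up. One foot slid out, and I pushed it along the bench with closed fingertips onto the round pad.

- **Foot position:** the last top view shows it flat, disc up and wholly on the round pad. Its centre is about 4 mm from the pad's centre, and about 38 mm would still have kept it wholly on.
- **Feeder:** the plunger was up, and the magazine still shows a foot on top. I couldn't count the two feet left inside, but only one came out.
- **Other objects:** the spool, jar and screwdriver look unmoved in that view. I compared them by eye, not by measurement.
- **Robot:** the arm was clear of everything, and the clock was at about 13.6 s.
- **Mishaps:** three early move calls were refused because each row needs all three fields; nothing moved. The outside cameras were blocked during the push, so I followed it with the wrist camera. The first long push stopped about 14 mm short of the pad's centre, and a second short push closed the gap.

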